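Isolate the test cradle and free the jammed track section

ROBOT

A 6-joint arm with a two-finger parallel gripper is mounted at the origin on a cart in front of the work surface, level with it; the furniture and walls round the work are solid. World frame = base frame: x ahead of the robot, y to its left, z up, the work surface at z = 0. Lengths are in m, angles in rad, forces in N, time in s.
With the tool pointing down it reaches from about 0.3 to 0.875 m from the base axis. Payload 6.4 kg.
Tool frame: the origin (TCP) lies at the very end of the fingers, on their centre line; the grasp point (between the pads) lies r.pinch_z behind it (r.pinch_z is the distance from the TCP to the grasp point, in m); z points along the fingers, y is the line along which they close (so a half turn about z gives the same grasp; the last joint's range is limited). The gripper opens to 85 mm and grips with 20 to 120 N. Pads are 22 mm wide; open, the fingers measure 114 mm over their backs; the gripper's body (76 mm by 85 mm) begins 54 mm behind the grasp point. The pads swing forward as they close: fully open they stand 13 mm farther back than shut.
Start: joints at [-1.549, 0.181, 1.607, -0, 1.354, -0.206], TCP at [0.13, -0.56, 0.231] pointing down, gripper open.
Joint ranges: [-2.99, 2.99], [-0.89, 2.07], [0.3, 2.58], [-1.14, 4.28], [0, 2.63], [-3.12, 3.12]. Speed limits (rad/s): [2.57, 2.57, 3.01, 3.14, 3.14, 3.14].

INTERFACE

Orientations are given as a unit quaternion [x, y, z, w].
In Python, from bench import r gives the robot as it stands. Calls block until the motion is done:
- r.reach(position, orientation): joint-space move of the TCP to a pose.
- r.move_linear(position, frame=None, max_speed=0.15, until_force=None): straight line of the TCP; frame=None keeps the orientation; max_speed is the mean speed in m/s. With until_force (N) it stops when the force on the tool has changed by that much, and returns True; else False.
- r.movej(angles): joint-space move.
- r.move_gripper(opening): finger opening in m; the grip force is fixed at half the most; returns when the fingers have stopped.
- r.pause(seconds).
- r.solve_ik(position, orientation): joint angles nearest the present ones, or None.
- r.observe(): the state.
- r.grab_frame(name): name is "side" or "top"; returns the picture (480x640x3 uint8, blue, green, red); there is no depth.
- r.camera_info(name): a dict with "fx", "fy", "cx", "cy" (pixels), "R" (3x3) and "t" (3): a world point X has camera coordinates R X + t. Camera axes: x right, y down, z forward; pixel columns grow to the right and rows downward; lengths in m; the calibration is good to about 2 mm. A picture is of the moment at which its call begins. camera_info takes no time and is no camera call.
A pose or a line that the arm cannot do raises r.PlanningError and nothing moves.
- r.hand_in(): hands the job in; it is judged then, once.
The state is a dict: "clock": time; "joint_positions": joint angles; "qd": joint speeds; "tau": joint torques, N m; "position": TCP position; "tool_rot": TCP orientation; "wrist_force": force on the tool from outside, world axes, zero at the start; "torque": the same for the moment, N m; "grip_width": finger opening in m; "grasp_force": force on a finger pad.
Only numpy, scipy, OpenCV 4.12 (cv2) and the standard library are available. Lean on these libraries where they do the work, as an engineer would, in place of code of your own. Each camera call takes 0.05 s, during which the arm holds its last target. There are 200 camera calls.

TASK

The track section has jammed askew under the clips of the live test cradle. Flip the red isolator lever down to off before you touch the track, then turn the section square in the cradle so that its corners come clear of the clips, lift it out and lay it down gently, right way up, on the middle of the green mat. Leave the isolator off, and do not disturb the glue bottle, the pliers or the roll of tape.

Things in the scene. Friction and masses are not known exactly. Their poses are not given: they have to be found in the camera images.
- isolator: Grey upright enclosure fixed to the bench on a dark wooden block (110 x 130 x 40 mm), 56 deep (x) x 90 wide (y) x 244 mm tall with its hood. Origin under its centre on the bench, which is 5.5 mm above z = 0 there; its front (face at x = -28 mm) looks along its -x, mostly to the left as the robot sees it. The lever is on the front, under the hood.
- hood_edge (a point): Middle of the lower front edge of the isolator's flat hood: at isolator x = -90 mm, z = 238 mm. The hood is 6 mm thick, 100 mm wide and covers the lever from above: come in below this edge with the tool tilted about 30 to 45 degrees from vertical, fingers pointing down and forward (isolator's +x).
- isolator_lever (a joint): Isolator lever, hinged about the isolator's y axis at x = -32 mm, z = 115 mm; it points outward (-x). 0 rad = on, 0.6 rad above level (start); 1.2 rad = off, 0.6 rad below level. Bistable: it snaps from the middle (0.6 rad, level) to the nearer end and stays. About 3 N down on the grip moves it off the end; pushing it to a little below level is enough.
- lever_grip (a point): Point on the lever's centre line in its red grip, 55 mm from the hinge; moves with the lever, starts 146 mm above the foot of the isolator. The red grip is 22 wide, 16 mm thick and runs from 28 to 70 mm from the hinge.
- cradle: Test cradle fixed to the bench, 124 (x) x 180 mm (y, long axis). Origin at the bench under its centre, z up. The track lies on its grey bed, 36 wide, 14 mm high. Black cross bars 8 mm high at y = +-55 to 85 mm; end stops 28 mm high, 30 mm wide at y = +-84 mm. Between the cross bars there is nothing beside the bed: room for fingers on both sides.
- clip (a point): One of four alike brass corner clips of the cradle: the point is the middle of its lip's inner lower edge, at cradle x = +35, y = +70, 26.5 mm above the bench. Lips are 5 mm thick, reach inward to x = +-35 mm (70 mm free between them), and span y = +-56 to 84 mm; the clips' walls stand at x = +-52 to 58 mm, 31.5 mm high.
- track_piece: Loose model track section, 57 (x) x 150 (y, along the rails) x 9 mm, 0.11 kg. Origin at the centre of its underside. Starts on the cradle's bed (14 mm up), turned 0.18 to 0.24 rad anticlockwise from above relative to the cradle: two corners sit under lips and it cannot be lifted. Centred and square within 0.08 rad it lifts straight out. Grasp its long sides at mid length.
- mat: Flat green cutting mat fixed to the bench, 120 (x) x 190 (y) x 4 mm thick. Origin at the centre of its underside.
- glue_bottle: White glue bottle with an orange-red nozzle, 45 mm across, 115 mm tall, standing near the isolator; bystander. Origin at the centre of its underside.
- pliers: Blue-handled pliers, 45 x 146 (y) x 10 mm, lying on the bench in front of the isolator; bystander. Origin at the centre of the underside.
- tape_roll: Roll of tan tape, 65 mm across, 19 mm high, lying on the bench; bystander. Origin at the centre of its underside.

How it is judged:
By the outcome, as a careful person would: the job done as asked, in the order asked, and still so for the second after the job is handed in, with the robot touching nothing.
It also fails if it takes over 64 s, if anything falls off the work surface, if the arm or the gripper's body presses on something with over 40 N, if the wrist force passes 120 N, or if a joint passes its speed limit or range.

## Working session

There is one attempt and no reset: what is moved stays moved. The work goes in short steps, each a Python script; the robot and the scene stay as the last script left them, time stands still between calls to the robot, and variables do not carry over. Pictures are saved under pics/ and viewed, at most 10 in all, crops included, and the job is handed in when it is done.

```bash
mkdir -p pics; python3 - <<'E'
from bench import r
import cv2
for n in("side","top"):
    cv2.imwrite(f"pics/{n}0.png",r.grab_frame(n)); c=r.camera_info(n); print(n,c)
s=r.observe(); print(s['clock'],s['tool_rot'],s['grip_width'],r.pinch_z)
E
```

```text
side {'fx': 528.30973362808, 'fy': 528.30973362808, 'cx': 316.8741927002033, 'cy': 243.05961655491157, 'R': array([[ 0.05377469, -0.9983373 ,  0.02075852],
       [-0.48527816, -0.04429644, -0.87323704],
       [ 0.87270464,  0.03688439, -0.48685332]]), 't': array([5.56999669e-04, 3.96524157e-01, 8.06061580e-01])}
top {'fx': 508.09857752413143, 'fy': 508.09857752413143, 'cx': 321.6439393454798, 'cy': 243.84413212497319, 'R': array([[-0.45003579, -0.89294928, -0.01045812],
       [-0.73137788,  0.37527488, -0.56943408],
       [ 0.51240042, -0.24861688, -0.82197047]]), 't': array([0.26704529, 0.44809022, 1.27674232])}
0.1 [ 9.93520973e-01  1.13646152e-01  7.36714514e-05 -7.88705009e-04] 0.08539168525210247 0.0187
```

View pics/side0.png

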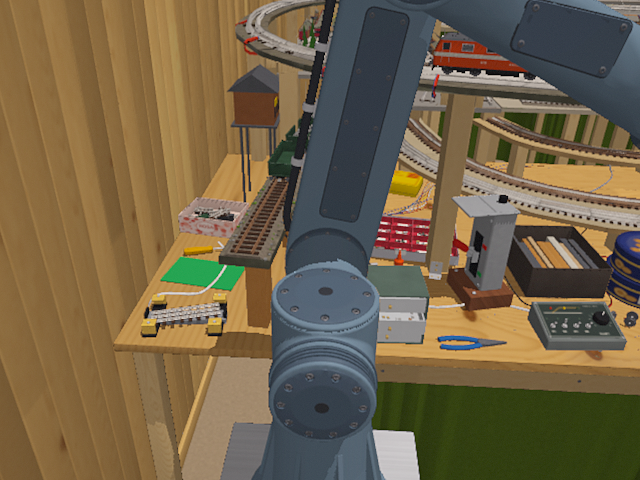

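View pics/top0.png

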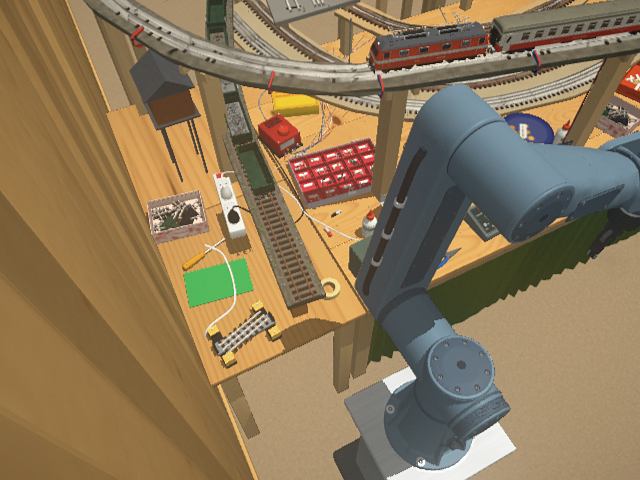

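The side view shows the isolator at about (483,250), the cradle at (185,315), the mat at (205,273) and the pliers at (470,343). There is also a raised track at about (265,220) and a drawer cabinet at (400,300). In the top view the cradle is at (243,334), the mat at (219,283) and the tape at (330,288), but the arm hides the isolator. I'll zoom in next.

```bash
cat > h.py <<'E'
import numpy as np, cv2
from bench import r
C={n:r.camera_info(n) for n in("side","top")}
def ray(n,u,v):
    c=C[n]; d=c["R"].T@np.array([(u-c["cx"])/c["fx"],(v-c["cy"])/c["fy"],1]); return -c["R"].T@c["t"],d
def onz(n,u,v,z=0.):
    o,d=ray(n,u,v); return o+d*(z-o[2])/d[2]
def proj(n,X):
    c=C[n]; p=c["R"]@np.asarray(X,float)+c["t"]; return np.array([c["fx"]*p[0]/p[2]+c["cx"],c["fy"]*p[1]/p[2]+c["cy"]])
E
python3 - <<'E'
from h import *
np.set_printoptions(precision=4,suppress=True)
s=cv2.imread('pics/side0.png');t=cv2.imread('pics/top0.png')
a=cv2.resize(s[180:350,430:530],None,fx=3.5,fy=3.5,interpolation=3)[:600]
b=cv2.resize(t[295:370,200:285],None,fx=5,fy=5,interpolation=3)
c=cv2.resize(s[285:340,135:245],None,fx=4,fy=4,interpolation=3)
im=np.zeros((600,800,3),np.uint8); im[:595,:350]=a; im[:375,355:780]=b; im[380:600,355:795]=c
cv2.imwrite('pics/z0.png',im)
for n in C: print(n,-C[n]["R"].T@C[n]["t"])
g=cv2.inRange(cv2.cvtColor(t,cv2.COLOR_BGR2HSV),(55,150,80),(75,255,255)); g[:250]=0;g[310:]=0
p=max(cv2.findContours(g,0,2)[0],key=cv2.contourArea); h=cv2.convexHull(p)
w=np.array([onz("top",*q[0],.004)[:2] for q in h],np.float32); print("mat top",cv2.minAreaRect(w))
g=cv2.inRange(cv2.cvtColor(s,cv2.COLOR_BGR2HSV),(55,150,80),(75,255,255)); g[:250]=0;g[310:]=0
h=cv2.convexHull(max(cv2.findContours(g,0,2)[0],key=cv2.contourArea))
w=np.array([onz("side",*q[0],.004)[:2] for q in h],np.float32); print("mat side",cv2.minAreaRect(w))
for k,n,u,v,z in [("tape","top",330,288,.01),("glue","side",400,255,.11),("pliersL","side",440,341,.005),("pliersR","side",507,345,.005),("block fl","side",449,291,0),("block front corner","side",488,307,0),("block r","side",512,294,0),
 ("cab topnear L","side",375,305,0.1),("cabbottomR","side",425,343,0),("viaduct near top L","side",222,262,.13),("pier bottom","side",248,327,0),("pierR","side",270,326,0),("cradle","side",185,315,.02),("cradle","top",243,334,.02)]: print(k,onz(n,u,v,z))
E
```

```text
side [-0.5111 -0.0116  0.7387]
top [-0.2063  0.3877  1.3074]
mat top ((0.5819753408432007, 0.4170784652233124), (0.002897858154028654, 0.0), -117.06468963623047)
mat side ((0.6288586258888245, 0.35344746708869934), (0.13022631406784058, 0.11830867826938629), 80.96870422363281)
tape [0.4508 0.0443 0.01  ]
glue [ 0.5759 -0.163   0.11  ]
pliersL [ 0.3951 -0.2441  0.005 ]
pliersR [ 0.3931 -0.3864  0.005 ]
block fl [ 0.598  -0.2971  0.    ]
block front corner [ 0.5373 -0.3796  0.    ]
block r [ 0.5979 -0.4523  0.    ]
cab topnear L [ 0.3831 -0.0966  0.1   ]
cabbottomR [ 0.392  -0.2121  0.    ]
viaduct near top L [0.4752 0.2387 0.13  ]
pier bottom [0.4161 0.1765 0.    ]
pierR [0.4235 0.1283 0.    ]
cradle [0.422  0.3178 0.02  ]
cradle [0.4256 0.3265 0.02  ]
```

View pics/z0.png

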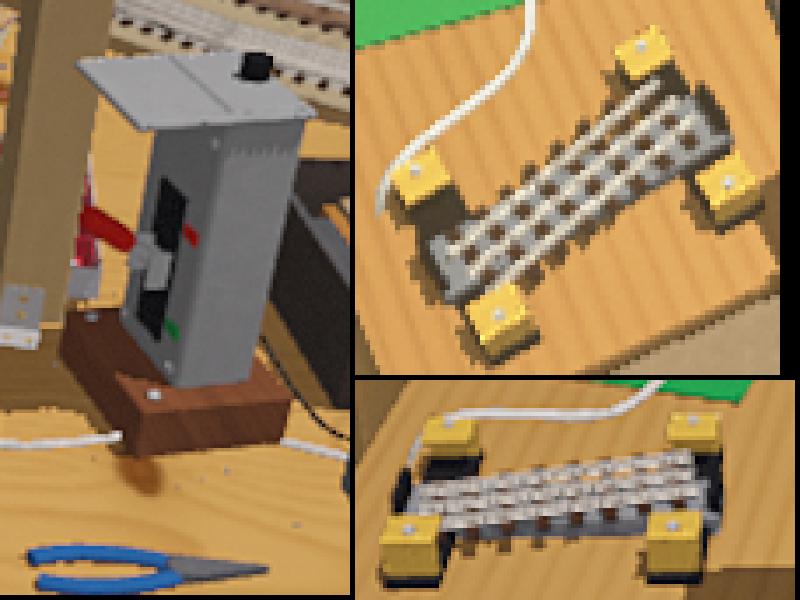

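```bash
cat >> h.py <<'E'
def tri(a,b):
    o1,d1=ray("side",*a);o2,d2=ray("top",*b)
    k=np.linalg.lstsq(np.c_[d1,-d2],o2-o1,rcond=None)[0]; p,q=o1+k[0]*d1,o2+k[1]*d2
    return (p+q)/2,np.linalg.norm(p-q)
def blobs(im,lo,hi,box,amin=15):
    x0,y0,x1,y1=box; m=cv2.inRange(cv2.cvtColor(im[y0:y1,x0:x1],cv2.COLOR_BGR2HSV),lo,hi)
    n,l,s,c=cv2.connectedComponentsWithStats(m)
    return [(c[i]+[x0,y0],s[i,4],np.argwhere(l==i)[:,::-1]+[x0,y0]) for i in range(1,n) if s[i,4]>=amin]
E
python3 - <<'E'
from h import *
np.set_printoptions(precision=4,suppress=True)
s=cv2.imread('pics/side0.png');t=cv2.imread('pics/top0.png')
for n,im,box in(("side",s,(135,285,240,345)),("top",t,(200,295,290,372))):
    for c,a,p in blobs(im,(20,150,185),(32,255,255),box,25): print(n,"clip",c,a,onz(n,*c,.0315))
for n,im,box in(("side",s,(150,250,250,295)),("top",t,(175,250,265,312))):
    b=blobs(im,(50,120,60),(80,255,255),box); pts=np.vstack([x[2] for x in b])
    w=np.array([onz(n,*q,.004)[:2] for q in pts],np.float32); R=cv2.minAreaRect(w); print("mat",n,R, cv2.boxPoints(R))
# red grip in side
b=blobs(s,(0,170,80),(8,255,255),(450,232,475,256),8)+blobs(s,(172,170,80),(180,255,255),(450,232,475,256),8)
for c,a,p in b: print("grip",c,a,p.min(0),p.max(0))
f=lambda x,y:(430+x/3.5,180+y/3.5)
for k,x,y,z in[("hood FL",78,62,.2495),("hood near",138,130,.2495),("hood right",316,118,.2495),("blk near top",135,405,.0455),("blk near bot",135,455,.0055),("blk left bot",62,355,.0055),("blk right bot",290,440,.0055),("blk right top",290,400,.0455)]:
    print(k,onz("side",*f(x,y),z))
print("viaduct L",tri((222,262),(292,305)),"R",tri((270,265),(323,296)))
print("post foot",onz("side",430,278),onz("side",455,262))
print("oval",tri((432,85),(380,85)), "cab top", onz("side",375,312,.08),onz("side",428,268,.1))
print("glue",tri((400,255),(371,212)))
E
```

```text
side clip [157.3387 297.2258] 62 [0.4681 0.3935 0.0315]
side clip [219.0299 296.5672] 67 [0.4824 0.2537 0.0315]
side clip [214.4085 321.2958] 71 [0.3902 0.2438 0.0315]
side clip [148.2125 322.0125] 80 [0.3764 0.3839 0.0315]
top clip [257.1607 305.3571] 56 [0.4835 0.2588 0.0315]
top clip [212.9322 330.1525] 59 [0.4682 0.3963 0.0315]
top clip [273.678 330.322] 59 [0.392  0.2481 0.0315]
top clip [227.8167 356.8333] 60 [0.3771 0.3874 0.0315]
mat side ((0.6244763731956482, 0.32580122351646423), (0.18801528215408325, 0.11956668645143509), 80.94571685791016) [[0.5506 0.2424]
 [0.6687 0.2236]
 [0.6983 0.4092]
 [0.5802 0.428 ]]
mat top ((0.6253442764282227, 0.3301946818828583), (0.18838340044021606, 0.1184990331530571), 80.74864196777344) [[0.5517 0.2468]
 [0.6687 0.2277]
 [0.699  0.4136]
 [0.582  0.4327]]
grip [460.1031 245.1134] 97 [453 239] [467 251]
grip [453.8333 250.3095] 42 [452 244] [456 255]
hood FL [ 0.6056 -0.2705  0.2495]
hood near [ 0.5075 -0.2899  0.2495]
hood right [ 0.5351 -0.4038  0.2495]
blk near top [ 0.5139 -0.3219  0.0455]
blk near bot [ 0.5135 -0.3282  0.0055]
blk left bot [ 0.6332 -0.2989  0.0055]
blk right bot [ 0.5397 -0.4378  0.0055]
blk right top [ 0.5285 -0.4269  0.0455]
viaduct L (array([0.3474, 0.2036, 0.2106]), np.float64(0.005513271409550162)) R (array([0.3413, 0.1174, 0.2077]), np.float64(0.010463333504305963))
post foot [ 0.6542 -0.2575  0.    ] [ 0.7414 -0.3368  0.    ]
oval (array([ 0.6693, -0.2054,  0.4866]), np.float64(0.004671405993533405)) cab top [ 0.3862 -0.0983  0.08  ] [ 0.5391 -0.2253  0.1   ]
glue (array([ 0.5794, -0.1618,  0.1067]), np.float64(0.004106053052384206))
```

The cradle centre is about (0.430, 0.321) with yaw 0.105, and the mat about (0.625, 0.328) with yaw -0.16. The isolator is near (0.58, -0.37) with yaw -1.36, and there is overhead track at z≈0.49. I'll move to a safe waypoint now and check the isolator from there in both views.

```bash
cat >> h.py <<'E'
from scipy.spatial.transform import Rotation as Ro
def quat(z,y):
    z=np.array(z,float)/np.linalg.norm(z); y=np.array(y,float); y-=z*(y@z); y/=np.linalg.norm(y)
    return Ro.from_matrix(np.c_[np.cross(y,z),y,z]).as_quat()
class Iso:
    def __init__(s,x,y,a): s.o=np.array([x,y,.0055]); s.M=Ro.from_euler('z',a).as_matrix()
    def p(s,*v): return s.o+s.M@np.array(v)
    def d(s,*v): return s.M@np.array(v)
E
python3 - <<'E'
from h import *
np.set_printoptions(precision=4,suppress=True)
I=Iso(.578,-.3682,-1.36)
print("grip px ray",onz("side",458,246.5,.1515),I.p(-.0774,0,.146))
print("iso in top px",proj("top",I.p(0,0,.12)), proj("top",I.p(-.077,0,.146)))
for u,v in[(292,305),(255,195),(240,150)]: print("bridgeL",onz("top",u,v,.21))
q=quat((0,0,-1),(1,.2,0))
for x,y in [(.35,-.2)]:
    for s in(1,-1):
        qq=quat((0,0,-1),s*np.array([.978,.209,0])); print("wp",s,r.solve_ik((x,y,.35),qq))
for s in(1,-1):
    qq=quat(I.d(np.sin(.785),0,-np.cos(.785)),I.d(0,s,0)); print("pre",s,r.solve_ik(I.p(-.15,0,.19),qq),r.solve_ik(I.p(-.078,0,.10),qq))
r.reach((.3,-.2,.35),quat((0,0,-1),(.978,.209,0)) ) if 0 else None
q0=r.observe()['tool_rot']
r.reach((.34,-.22,.35),q0)
print(r.observe()['clock'],r.observe()['joint_positions'])
cv2.imwrite('pics/top1.png',r.grab_frame("top"));cv2.imwrite('pics/side1.png',r.grab_frame("side"))
cv2.imwrite('pics/v1.png',np.hstack([cv2.imread('pics/top1.png')[60:380,240:640],cv2.imread('pics/side1.png')[60:380,240:640]]))
E
```

```text
grip px ray [ 0.5547 -0.289   0.1515] [ 0.5618 -0.2925  0.1515]
iso in top px [430.4679 183.871 ] [413.7093 190.4292]
bridgeL [0.3494 0.2011 0.21  ]
bridgeL [0.7132 0.1476 0.21  ]
bridgeL [0.8983 0.12   0.21  ]
wp 1 [-0.8157 -0.3067  1.8325 -0.      1.6158 -1.0262]
wp -1 [-0.8157 -0.3067  1.8325 -0.      1.6158  2.1154]
pre 1 [-0.2403  0.1754  1.9005 -0.9345  0.9122  0.0913] [-0.3669  0.3736  1.878  -1.0928  0.73    0.2188]
pre -1 [-0.2403  0.1754  1.9005 -0.9345  0.9122 -3.0502] [-0.3669  0.3736  1.878  -1.0928  0.73   -2.9228]
1.6417 [-0.8715 -0.3001  1.8282  0.0007  1.6152  0.4724]
```

View pics/v1.png

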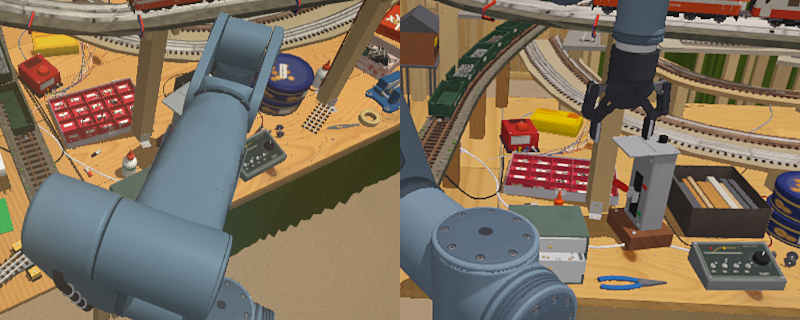

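The top view still hides the isolator, but the side view shows it clear at about (487,265). The grip ray agrees with an origin near (0.575, -0.367). Next is the pre-pose below the hood edge.

```bash
python3 - <<'E'
from h import *
np.set_printoptions(precision=4,suppress=True)
I=Iso(.575,-.367,-1.36)
qq=quat(I.d(np.sin(.77),0,-np.cos(.77)),I.d(0,1,0))
r.move_gripper(0.0)
r.reach(I.p(-.16,0,.20),qq)
s=r.observe();print(s['clock'],s['position'],s['joint_positions'])
a=r.grab_frame("side");b=r.grab_frame("top")
print(proj("side",s['position']),proj("top",s['position']))
im=np.zeros((600,800,3),np.uint8); im[:600,:400]=cv2.resize(a[130:330,400:533],(400,600)); im[:600,400:]=cv2.resize(b[100:300,350:483],(400,600))
cv2.imwrite('pics/v2.png',im)
E
```

```text
3.4917 [ 0.5414 -0.2111  0.2063] [-0.2279  0.1444  1.9025 -0.8977  0.9385  0.0626]
[427.339  226.3483] [395.7945 192.7173]
```

View pics/v2.png

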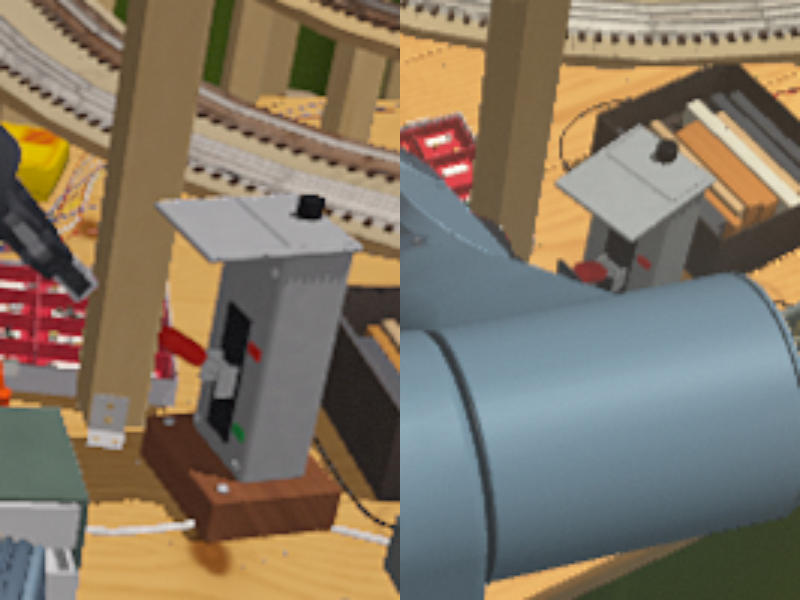

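```bash
python3 - <<'E'
from h import *
np.set_printoptions(precision=4,suppress=True)
k=400/133
for n,a,b in[("FL",(157,203),(555,182)),("near",(218,262),(622,242)),("rr",(362,250),(715,185)),("griptip",(163,336),(588,272))]:
    print(n,*tri((400+a[0]/k,130+a[1]/3),(350+(b[0]-400)/k,100+b[1]/3)))
I=Iso(.575,-.367,-1.36)
print(I.p(-.09,.05,.244),I.p(-.09,-.05,.244),I.p(.028,-.05,.244),I.p(-.09,0,.154))
E
```

```text
FL [ 0.6104 -0.2695  0.2462] 0.004677576397994876
near [ 0.5254 -0.2955  0.2368] 0.014143268793923098
rr [ 0.5364 -0.4017  0.2481] 0.006283922269703646
griptip [ 0.5534 -0.2798  0.1644] 0.0032834330170101312
[ 0.6051 -0.2685  0.2495] [ 0.5073 -0.2895  0.2495] [ 0.532  -0.4048  0.2495] [ 0.5562 -0.279   0.1595]
```

```bash
python3 - <<'E'
from h import *
np.set_printoptions(precision=4,suppress=True)
I=Iso(.575,-.367,-1.36)
r.move_linear(I.p(-.078,0,.186),max_speed=.1)
print(r.observe()['wrist_force'])
print("stop",r.move_linear(I.p(-.078,0,.108),max_speed=.06,until_force=20))
s=r.observe();print(s['clock'],s['position'],s['wrist_force'],s['joint_positions'])
r.move_linear(I.p(-.078,0,.180),max_speed=.1)
r.move_linear(I.p(-.17,0,.20),max_speed=.15)
print(r.observe()['clock'],r.observe()['wrist_force'])
a=r.grab_frame("side")
cv2.imwrite('pics/v3.png',cv2.resize(a[170:330,370:530],None,fx=3,fy=3))
E
```

```text
[ 0.3743  0.1641 -0.5476]
stop False
6.025 [ 0.559  -0.2908  0.114 ] [0.4606 1.0571 0.9742] [-0.3724  0.348   1.8813 -1.051   0.7335  0.1711]
7.6667 [-0.7313  0.3312  0.1779]
```

View pics/v3.png

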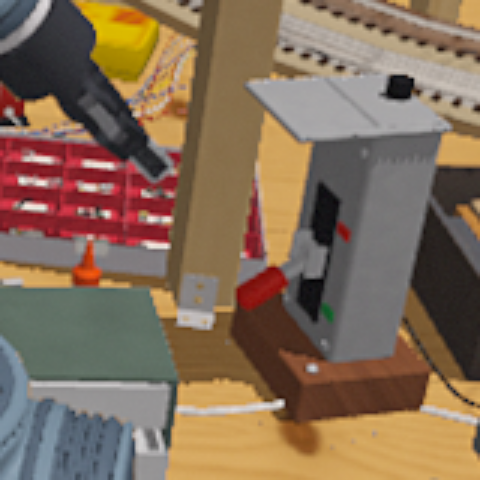

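The lever is off, with the red grip at crop (262,288) pointing down. Next I'll retreat, measure the track skew from the first pictures, and hover over the cradle.

```bash
python3 - <<'E'
from h import *
np.set_printoptions(precision=4,suppress=True)
print("overhead",onz("top",270,88,.487),onz("top",150,30,.487))
for n,f,box in(("side",'pics/side0.png',(140,290,232,340)),("top",'pics/top0.png',(205,298,285,368))):
    im=cv2.imread(f); b=blobs(im,(0,0,130),(180,70,255),box,4)
    w=np.array([onz(n,*q,.023)[:2] for x in b for q in x[2]],np.float32)
    c=np.array([.4297,.3207]); d=w-c; R2=Ro.from_euler('z',-.315).as_matrix()[:2,:2]; l=d@R2.T
    w=w[(abs(l[:,0])<.032)&(abs(l[:,1])<.078)]; R=cv2.minAreaRect(w)
    m=w.mean(0); v=np.linalg.svd(w-m,full_matrices=False)[2][0]; v*=np.sign(v[1]); print(n,len(w),R,m,"yaw",np.arctan2(-v[0],v[1]))
for s in(1,-1): print(s,r.solve_ik((.4297,.3207,.12),quat((0,0,-1),s*np.array([np.cos(.315),np.sin(.315),0]))))
q=quat((0,0,-1),(np.cos(.315),np.sin(.315),0))
for y in (.315,-.159):
  for s in(1,-1): print(y,s,r.solve_ik((.625,.328,.05),quat((0,0,-1),s*np.array([np.cos(y),np.sin(y),0]))))
r.reach((.36,-.15,.38),q); print(r.observe()['clock'])
E
```

```text
overhead [0.787  0.0412 0.487 ] [1.1718 0.239  0.487 ]
side 762 ((0.4247830808162689, 0.3184612989425659), (0.053063567727804184, 0.15427188575267792), 17.89654541015625) [0.428  0.3178] yaw 0.2609094
top 627 ((0.4287869334220886, 0.32089582085609436), (0.05875837057828903, 0.15599298477172852), 16.597604751586914) [0.429  0.3217] yaw 0.20670456
1 [ 0.4196  0.2247  1.7982 -0.      1.1187  0.1046]
-1 [ 0.4196  0.2247  1.7982 -0.      1.1187 -3.037 ]
0.315 1 [ 0.3156  0.6491  1.355  -0.      1.1376  0.0006]
0.315 -1 None
-0.159 1 [ 0.3156  0.6491  1.355  -0.      1.1376  0.4746]
-0.159 -1 [ 0.3156  0.6491  1.355  -0.      1.1376 -2.667 ]
8.7333
```

```bash
python3 - <<'E'
from h import *
np.set_printoptions(precision=4,suppress=True)
y=.305; c=(.4295,.3205)
q=quat((0,0,-1),(np.cos(y),np.sin(y),0))
r.move_gripper(.085)
r.reach((*c,.27),q)
r.move_linear((*c,.06),max_speed=.15)
cv2.imwrite('pics/side4.png',r.grab_frame("side"));cv2.imwrite('pics/top4.png',r.grab_frame("top"))
s=r.observe();print(s['clock'],s['position'],s['wrist_force'],s['grip_width'])
im=np.hstack([cv2.resize(cv2.imread('pics/top4.png')[270:380,190:300],(400,400)),cv2.resize(cv2.imread('pics/side4.png')[240:350,130:240],(400,400))]);cv2.imwrite('pics/v4.png',im)
E
```

```text
12.9417 [0.4302 0.3208 0.0609] [-0.4736  0.2429 -0.1024] 0.08520859655149937
```

View pics/v4.png

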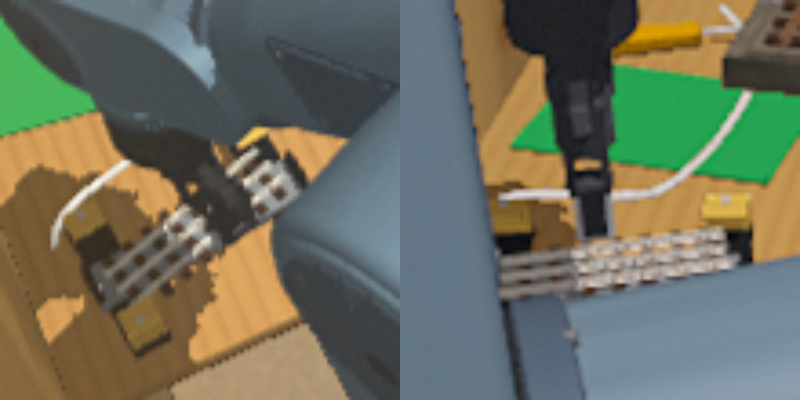

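The gripper straddles the track at mid length: crop (215,200) in the top view and (595,220) in the side view. I'll descend, grip, and check the forces.

```bash
python3 - <<'E'
from h import *
np.set_printoptions(precision=4,suppress=True)
c=(.4295,.3205)
print("stop",r.move_linear((*c,.003),max_speed=.06,until_force=8))
s=r.observe();print(s['clock'],s['position'],s['wrist_force'])
r.move_gripper(.045)
s=r.observe();print(s['clock'],s['position'],s['wrist_force'],s['torque'],s['grip_width'],s['grasp_force'])
E
```

```text
stop False
14.0417 [0.4299 0.3207 0.0034] [-0.3817 -0.1625  0.5326]
14.4333 [0.4303 0.3209 0.004 ] [-0.5807 -0.9194  6.4124] [-0.0646  0.1477  0.0153] 0.05445543670755812 63.721078634262085
```

```bash
python3 - <<'E'
from h import *
np.set_printoptions(precision=4,suppress=True)
c=(.4297,.3206)
for y in(.255,.205,.155,.105):
    r.reach((*c,.0045),quat((0,0,-1),(np.cos(y),np.sin(y),0)))
    s=r.observe();print(s['clock'],s['position'],s['wrist_force'],s['torque'],s['grip_width'])
cv2.imwrite('pics/side5.png',r.grab_frame("side"));cv2.imwrite('pics/top5.png',r.grab_frame("top"))
im=np.hstack([cv2.resize(cv2.imread('pics/top5.png')[290:370,200:280],(400,400)),cv2.resize(cv2.imread('pics/side5.png')[270:350,145:225],(400,400))]);cv2.imwrite('pics/v5.png',im)
E
```

```text
14.6833 [0.4297 0.3206 0.0046] [-0.0168 -0.0027 -0.9762] [ 0.0508 -0.0059  0.0046] 0.05442695979012472
14.9333 [0.4295 0.3205 0.0043] [-0.0736 -0.6927 -1.5981] [-0.0237  0.0114 -0.0217] 0.054617236468010706
15.1833 [0.4296 0.3206 0.0044] [-0.6483 -0.6885 -0.6276] [-0.0284 -0.0152 -0.0116] 0.05495578262021242
15.4333 [0.4297 0.3206 0.0045] [ 1.0137 -0.6648 -1.0034] [ 0.0289 -0.0384  0.0369] 0.05435081477034373
```

View pics/v5.png

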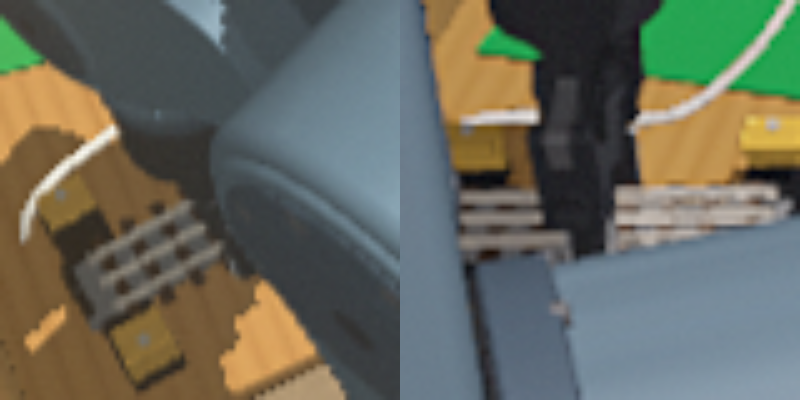

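The track now sits square between the clips, with even gaps to both left-end clips in the top view. I'll lift it under a force guard.

```bash
python3 - <<'E'
from h import *
np.set_printoptions(precision=4,suppress=True)
c=(.4297,.3206)
print("stop",r.move_linear((*c,.03),max_speed=.04,until_force=5))
s=r.observe();print(s['clock'],s['position'],s['wrist_force'],s['torque'],s['grip_width'])
E
```

```text
stop False
16.325 [0.4296 0.3205 0.03  ] [ 0.5855  0.9981 -0.8317] [-0.0138  0.0043  0.0163] 0.0544148009532737
```

Lifted clear. My fingertips extend a few mm below the track's underside, so it would drop when released. I'll set it back on the bed, regrip higher, and then carry it to the mat.

```bash
python3 - <<'E'
from h import *
np.set_printoptions(precision=4,suppress=True)
c=(.4297,.3206)
P=lambda t:(lambda s:print(t,s['clock'],s['position'],s['wrist_force'],s['torque'],s['grip_width'],s['grasp_force']))(r.observe())
print("stop",r.move_linear((*c,.0042),max_speed=.03,until_force=4));P("down")
r.move_gripper(.075)
r.move_linear((*c,.0085),max_speed=.03)
r.move_gripper(.045);P("regrip")
print("stop",r.move_linear((*c,.04),max_speed=.04,until_force=5));P("up")
r.move_linear((*c,.11),max_speed=.12)
m=(.625,.328);y=-.159
r.reach((*m,.11),quat((0,0,-1),(np.cos(y),np.sin(y),0)));P("hover")
r.move_linear((*m,.035),max_speed=.1);P("low")
cv2.imwrite('pics/side6.png',r.grab_frame("side"));cv2.imwrite('pics/top6.png',r.grab_frame("top"))
im=np.hstack([cv2.resize(cv2.imread('pics/top6.png')[230:350,150:290],(400,343)),cv2.resize(cv2.imread('pics/side6.png')[200:320,130:270],(400,343))]);cv2.imwrite('pics/v6.png',im)
E
```

```text
stop True
down 17.1667 [0.4293 0.3204 0.004 ] [-0.3986  0.8259  5.4071] [ 0.0043 -0.0028  0.0012] 0.05465475391430593 63.829532861709595
regrip 18.1583 [0.4299 0.3207 0.0089] [-0.9449 -0.7868  5.5232] [-0.1421  0.246  -0.0087] 0.05425620924892931 63.60384821891785
stop True
up 18.3667 [0.4295 0.3205 0.0089] [-0.6821  0.016   3.6555] [-0.0566  0.1296 -0.0376] 0.054177766603516954 63.624422550201416
hover 20.1583 [0.6233 0.3279 0.1085] [-0.0896  0.9355 -0.426 ] [0.0028 0.01   0.0382] 0.05427322595449066 63.15897345542908
low 21.0583 [0.6256 0.3282 0.0356] [ 0.501   0.0781 -0.0915] [-0.049  -0.0357 -0.0781] 0.05432513007545666 63.16028594970703
```

View pics/v6.png

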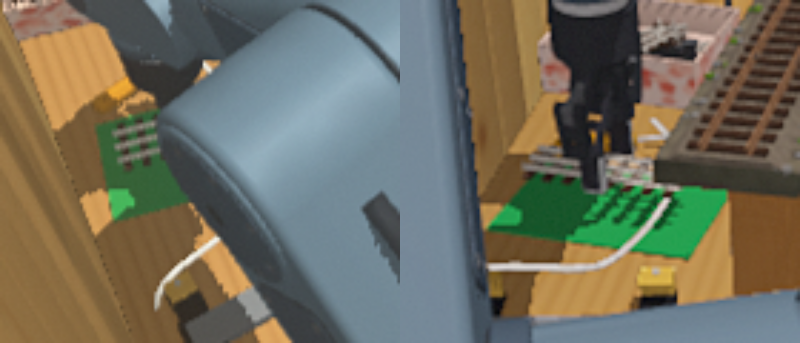

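The track is held level over the mat. I'll lower it gently until contact.

```bash
python3 - <<'E'
from h import *
np.set_printoptions(precision=4,suppress=True)
P=lambda t:(lambda s:print(t,s['clock'],s['position'],s['wrist_force'],s['torque'],s['grip_width']))(r.observe())
m=(.625,.328)
r.move_linear((*m,.008),max_speed=.04);P("a")
print("stop",r.move_linear((*m,-.006),max_speed=.012,until_force=3));P("b")
E
```

```text
a 21.9833 [0.6251 0.328  0.0081] [ 0.2425  0.5511 -0.082 ] [ 0.0261  0.0106 -0.0377] 0.054091132147015816
stop True
b 22.6917 [0.625  0.328  0.0004] [-0.5689  0.188   4.8943] [-0.0698  0.0803  0.0037] 0.0541357611342423
```

```bash
python3 - <<'E'
from h import *
np.set_printoptions(precision=4,suppress=True)
m=(.625,.328)
r.move_gripper(.085)
r.move_linear((*m,.12),max_speed=.1)
r.move_linear((*m,.24),max_speed=.2)
q=quat((0,0,-1),(1,0,0))
r.reach((.42,0.1,.40),q)
r.reach((.36,-.2,.40),q)
print(r.observe()['clock'])
a=r.grab_frame("side");b=r.grab_frame("top");cv2.imwrite('pics/side7.png',a);cv2.imwrite('pics/top7.png',b)
for n,im,box in(("side",a,(150,245,255,295)),("top",b,(175,250,265,312))):
    pts=np.vstack([x[2] for x in blobs(im,(0,0,110),(180,80,255),box,4)])
    w=np.array([onz(n,*p,.013)[:2] for p in pts],np.float32)
    l=(w-m)@Ro.from_euler('z',-.159).as_matrix()[:2,:2]; w=w[(abs(l[:,0])<.036)&(abs(l[:,1])<.085)]
    print(n,len(w),cv2.minAreaRect(w),w.mean(0))
im=np.zeros((600,800,3),np.uint8); im[:300,:400]=cv2.resize(b[240:345,170:310],(400,300)); im[:300,400:]=cv2.resize(a[240:345,130:270],(400,300)); im[300:,:400]=cv2.resize(a[170:370,370:637],(400,300));im[300:,400:]=cv2.resize(b[130:330,250:517],(400,300))
cv2.imwrite('pics/v7.png',im)
E
```

```text
27.6833
side 274 ((0.6157137155532837, 0.27165770530700684), (0.05495138838887215, 0.0716426894068718), 81.63107299804688) [0.6133 0.2673]
top 433 ((0.6255858540534973, 0.32924121618270874), (0.14757685363292694, 0.07026343792676926), 80.12128448486328) [0.6211 0.3277]
```

View pics/v7.png

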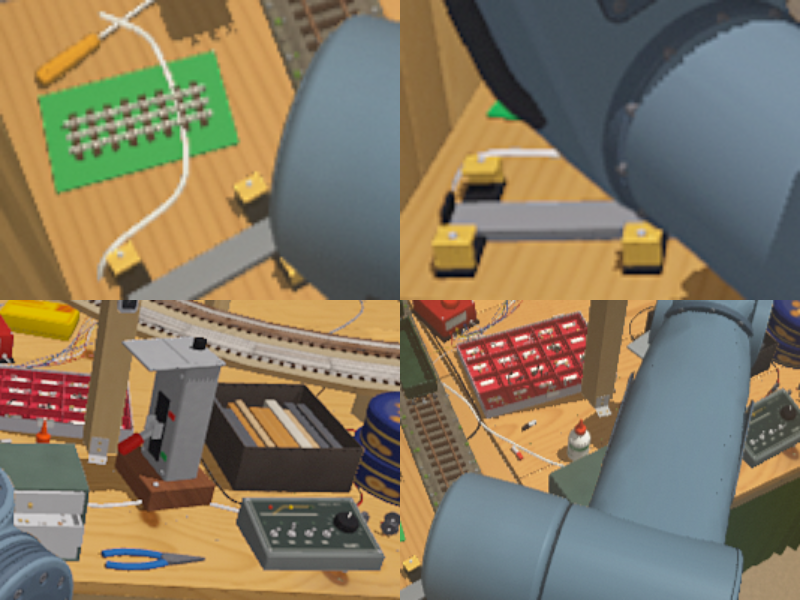

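The track lies flat, rails up, on the middle of the mat: the top view puts its centre at about (0.626, 0.329). The lever is down, and the pliers and glue bottle are where they were.

```bash
python3 -c "
from bench import r
r.pause(.3);print(r.hand_in())"
```

```text
the job is handed in; nothing more can be done
None
```

The job is handed in at about 28 s of the 64 s allowed: the isolator was switched off first and is still off, and the track section lies right way up on the middle of the mat; the glue bottle and pliers look undisturbed, and the tape roll was hidden in the last pictures, but the arm never worked near it.

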